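Stack the ring plates and hold the sprung hood below its balance point

ROBOT

A 6-joint arm with a two-finger parallel gripper is mounted at the origin on the work surface. World frame = base frame: x ahead of the robot, y to its left, z up, the work surface at z = 0. Lengths are in m, angles in rad, forces in N, time in s.
With the tool pointing down it reaches from about 0.325 to 0.9 m from the base axis. Payload 6.1 kg.
Tool frame: the origin (TCP) lies between the finger pads; the fingertips stand nose_length ahead of it and the grasp point (between the pads) lies 6 mm ahead of it (nose_length is the distance from the TCP to the fingertips, in m); z points along the fingers, y is the line along which they close (so a half turn about z gives the same grasp; the last joint's range is limited). The gripper opens to 87 mm and grips with 3 to 60 N. Pads are 19 mm wide; open, the fingers measure 117 mm over their backs; the gripper's body (75 mm by 190 mm) begins 51 mm behind the grasp point.
Start: joints at [-1.443, 0.22, 1.526, -0, 1.395, -0.126], TCP at [0.157, -0.605, 0.248] pointing down, gripper open.
Joint ranges: [-2.98, 2.98], [-0.91, 2.08], [0.09, 2.57], [-1.24, 4.39], [0.2, 2.65], [-2.68, 2.68]. Speed limits (rad/s): [2.57, 2.57, 3.01, 3.14, 3.14, 3.14].

INTERFACE

Orientations are given as a unit quaternion [x, y, z, w].
In Python, from rig import * gives the robot as it stands.
- The arm moves only by the shell command python3 -m pendant 'ROWS' [FORCE]. ROWS is JSON, a list of rows, each an object with "travel": the shift along the world's x, y, z in units of 200 mm (1.0 is 200 mm), a list of three; "dr": the turn, a rotation vector about the world's x, y, z in units of pi/2 rad (1.0 is pi/2 rad), a list of three; "gripper": the gripper command: -1 is shut, 1 is fully open, values between are in proportion. In form: [{"travel": [dx, dy, dz], "dr": [wx, wy, wz], "gripper": gripper}, ...]. A call has exactly 8 rows; each row shifts and turns the commanded pose from where the row before left it; what a row does not reach is not made up. A row lasts 1/10 s, in which the tool goes at most 50 mm and 8.59 degrees, less where a joint would pass 70% of its speed; a pose out of reach is approached as far as the arm can. A call with a number of a shift or a turn outside -1 to 1 is refused whole. A call with a gripper value outside its range is refused whole. The fingers move at their own pace and stop on an object; FORCE is the grip in N (left out, the last holds). Time passes only in rows, so rows that do not move let the fingers close, or fill a call up. It gives the time, the measured TCP pose, the force, the opening and the grip force at its end, in the units of the state.
- get_obs(): the state, without advancing time (a new reading comes with each control period).
- get_image(name): name is "side" or "top"; returns (picture, depth): 384x512x3 uint8, red, green, blue; 384x512 float32, m along the optical axis (not along the pixel's ray), 0 where there is no reading.
- camera_params(name): a dict with "vertical_fov" (degrees; the focal length in pixels is half the picture's height over the tangent of half this angle, whatever the lens; pixels are square), "cx", "cy" (the principal point, pixels), "cam_to_world" (4x4, takes a point from camera to world coordinates). Camera axes: x right, y down, z forward; pixel columns grow to the right and rows downward; lengths in m; the calibration is good to about 2 mm. A picture is of the moment at which its call begins. camera_params takes no time and is no camera call.
- job_done(): hands the job in; it is judged then, once.
The state is a dict: "time": time; "qpos": joint angles; "qvel": joint speeds; "tau": joint torques, N m; "eef_pos": TCP position; "eef_rot": TCP orientation; "force": force on the tool from outside, world axes, zero at the start; "torque": the same for the moment, N m; "finger_gap": finger opening in m; "finger_force": force on a finger pad.
Only numpy, scipy, OpenCV 4.12 (cv2) and the standard library are available. Lean on these libraries where they do the work, as an engineer would, in place of code of your own. Each camera call takes 0.05 s, during which the arm holds its last target. There are 200 camera calls.

TASK

Make up the batch: stack the two loose ring plates squarely on the one lying on the rubber mat, in either order, and let go of them. Then take the handle of the marking station's sprung hood, raise it clearly past its balance point, ease it back until it is about ten degrees below that point, and finish while still holding it there, so that the batch can be loaded without the hood flying up. Leave the pile and everything else on the table where they are.

Things in the scene. Friction and masses are not known exactly. Their poses are not given: they have to be found in the camera images.
- plate_base_mid (a point): Aluminium ring plate, a rectangular block 84 mm (its x) by 46 mm (its y) by 18 mm thick, 0.1 to 0.21 kg, with eight round black wells marked on its flat top; this one lies on the rubber mat (fixed, 105 x 70 x 4 mm, same middle and yaw) and carries the pile. The point is at its centre, half-way up; z is up.
- plate_a_mid (a point): Aluminium ring plate, a rectangular block 84 mm (its x) by 46 mm (its y) by 18 mm thick, 0.1 to 0.21 kg, with eight round black wells marked on its flat top; lies loose on the table. The point is at its centre, half-way up.
- plate_b_mid (a point): Aluminium ring plate, a rectangular block 84 mm (its x) by 46 mm (its y) by 18 mm thick, 0.1 to 0.21 kg, with eight round black wells marked on its flat top; lies loose on the table, same as the other. The point is at its centre, half-way up.
- plate_base: The same plate on the mat; this origin is the centre of its underside.
- plate_a: The same loose plate; this origin is the centre of its underside.
- plate_b: The same loose plate; this origin is the centre of its underside.
- hood_hinge (a point): Middle of the hood's hinge line, 65 mm above the table, on the fixed marking station (low grey box 180 mm deep, 260 mm wide, 60 mm high; white housing 85 mm high behind the hinge). Its x axis is level, from the loading front to the back; y lies along the hinge, z up. The hood is a white shell 170 mm deep, 260 mm wide, 45 mm high with an amber window.
- hood_handle (a point): Middle of the hood's steel bar: round, 12 mm thick, 130 mm long, parallel to the hinge. Shut, it is 230 mm in front of the hinge and 60 mm above it (125 mm above the table), 50 mm off the hood's front, 15 mm above its flat top, free between end posts at +-65 mm, so it can be pinched from above. It swings on a 238 mm radius about the hinge line; its x axis tips with the hood.
- hood (a joint): Hood angle, rad: 0 shut (start), growing as the handle goes up and back; stop at 1.40. Balance point at 1.00 (57 degrees): below it the hood falls shut, above it the spring takes it to the stop. It takes about 4 N upwards at the handle when shut, none at the balance point, about 1 N at 0.825 (10 degrees below). Damped, almost no friction: below balance it never stays up by itself.
- lens_cap: Bystander, to be left alone: black round lens cap, 60 mm across, 16 mm high, lying among the plates. Origin at the centre of its underside.
- screwdriver: Bystander, to be left alone: small screwdriver, 150 mm long, lying beyond the mat. Lies along its x axis.
- bottle: Bystander, to be left alone: white bottle, 52 mm across, 130 mm high, on the left near the robot. Origin at the centre of its underside.
- loupe: Bystander, to be left alone: black loupe, 40 mm across, 40 mm high, on the robot side of the mat and plates. Origin at the centre of its underside.
- carton: Bystander, to be left alone: small plastic block, 50 x 35 x 22 mm, beyond the plates. Origin at the centre of its underside.
Not all that is in view belongs to the job. What is shaped like the plate_a but pink or turquoise is not meant.

How it is judged:
On the way, in this order (a step that is already met when the one before it is completed fails the run):
1. both loose plates lie squarely on the plate on the mat, one above the other, let go (horizontal distance between each of plate_a_mid, plate_b_mid and plate_base_mid below 0.007 m and angle between the x axis of each of plate_a_mid, plate_b_mid and the x axis of plate_base_mid, either way round below 0.12 rad and linear speed of each of plate_a, plate_b below 0.02 m/s and contact force between the fingers and plate_a below 0.1 N and contact force between the fingers and plate_b below 0.1 N and distance of plate_base_mid from where it was at the start of the episode below 0.02 m and ((z of plate_a_mid in the frame of plate_base_mid between 0.015 and 0.021 m and z of plate_b_mid in the frame of plate_base_mid between 0.033 and 0.039 m) or (z of plate_b_mid in the frame of plate_base_mid between 0.015 and 0.021 m and z of plate_a_mid in the frame of plate_base_mid between 0.033 and 0.039 m))), for 0.2 s.
2. the hood is raised past its balance point (value of joint hood above 1.08 rad), for 0.1 s.
At the end, for the whole second after the job is handed in: The fingers hold the hood still between 0.70 and 0.94 rad, contact above 0.15 N; the three plates are piled on the mat, each within 7 mm and 0.12 rad of the bottom one, which is within 20 mm of its start, and no finger touches the two upper ones (all of step 1 and value of joint hood between 0.7 and 0.94 rad and velocity of joint hood between -0.05 and 0.05 rad/s and contact force between the fingers and hood above 0.15 N); the arm keeps its last pose, push and grip.
It fails at once if a bystander is pushed more than 30 mm from its place (distance of any of lens_cap, screwdriver, bottle, loupe, carton from where it was at the start of the episode above 0.03 m).
It also fails if it takes over 64 s, if anything falls off the work surface, if the arm or the gripper's body presses on something with over 40 N, if the wrist force passes 120 N, or if a joint passes its speed limit or range.

## Working session

There is one attempt and no reset: what is moved stays moved. The work goes in short steps, Python scripts to look and compute and a shell command to move; the robot and the scene stay as the last step left them, time stands still between calls to the robot, and variables do not carry over. Pictures are saved under pics/ and viewed, at most 10 in all, crops included, and the job is handed in when it is done.

```bash
ls; mkdir -p pics
python3 - <<'E'
from rig import *
import cv2,numpy as np
o=get_obs(); print({k:np.round(v,3) for k,v in o.items()})
for n in("top","side"):
    im,d=get_image(n); np.savez(f"{n}0.npz",im=im,d=d)
    cv2.imwrite(f"pics/{n}0.png",cv2.resize(im[:,:,::-1],(800,600),interpolation=cv2.INTER_CUBIC))
    p=camera_params(n);print(n,p)
E
```

```text
pics
{'time': np.float64(0.0), 'qpos': array([-1.443,  0.221,  1.528,  0.   ,  1.395, -0.126]), 'qvel': array([-0.001,  0.   , -0.   , -0.   ,  0.001,  0.003]), 'tau': array([-1.0000e-03, -4.9461e+01, -3.8737e+01,  7.0000e-02,  5.7000e-02,
       -0.0000e+00]), 'eef_pos': array([ 0.157, -0.604,  0.246]), 'eef_rot': array([ 0.992,  0.127,  0.   , -0.001]), 'force': array([-0.792, -0.5  ,  0.854]), 'torque': array([-0.045, -0.012, -0.077]), 'finger_force': np.float64(0.0), 'finger_gap': np.float64(0.087)}
top {'vertical_fov': 54.11548018400837, 'cx': 252.83994089002994, 'cy': 187.33084682007575, 'cam_to_world': array([[ 8.59657297e-04, -9.96917828e-01,  7.84480999e-02,
         4.43570154e-01],
       [-9.99999368e-01, -9.13863365e-04, -6.55081876e-04,
        -7.83179932e-03],
       [ 7.24753646e-04, -7.84474871e-02, -9.96917984e-01,
         1.35952396e+00],
       [ 0.00000000e+00,  0.00000000e+00,  0.00000000e+00,
         1.00000000e+00]])}
side {'vertical_fov': 57.05798385215675, 'cx': 257.380855280581, 'cy': 193.95615833188535, 'cam_to_world': array([[ 0.99497774, -0.08219589,  0.05712389,  0.50530839],
       [-0.09837651, -0.69766401,  0.70963863, -0.76248452],
       [-0.0184761 , -0.71169429, -0.70224631,  0.88887225],
       [ 0.        ,  0.        ,  0.        ,  1.        ]])}
```

View pics/top0.png

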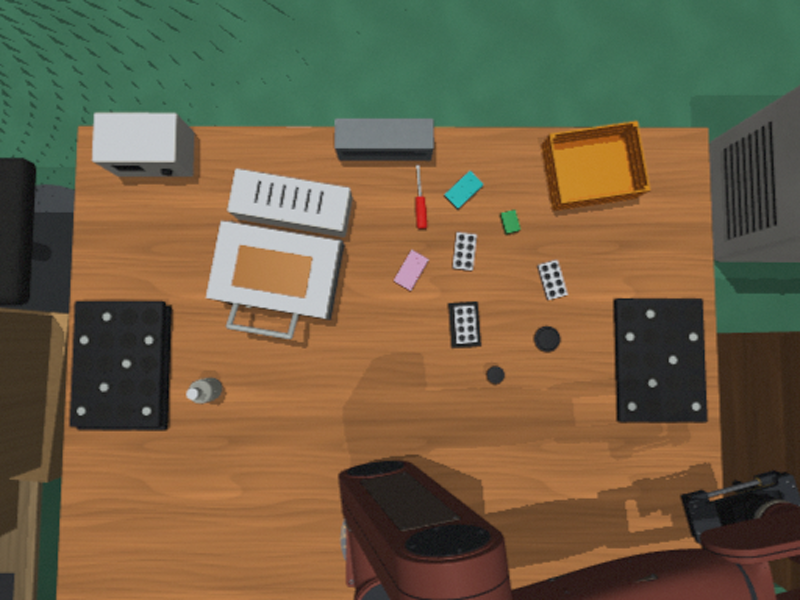

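View pics/side0.png

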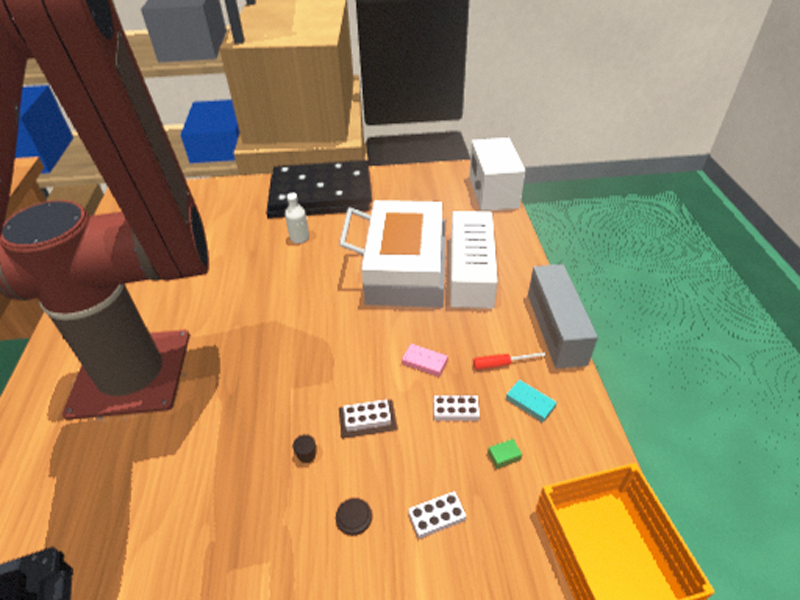

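The top view shows the base plate on its mat at (465,325), loose plates at (465,251) and (552,280), and the hood handle at about (262,333), all in 800x600 pixels. The side view agrees. Next I measure the plates in both cameras.

```bash
cat > h.py <<'E'
import cv2,numpy as np
from rig import camera_params
def ray(n,u,v):
    p=camera_params(n);f=192/np.tan(np.radians(p["vertical_fov"])/2);T=p["cam_to_world"]
    return T[:3,:3]@np.array([(u-p["cx"])/f,(v-p["cy"])/f,1]),T[:3,3]
def onz(n,u,v,z):
    r,o=ray(n,u,v);return o+r*(z-o[2])/r[2]
def at(n,u,v,d):
    r,o=ray(n,u,v);return o+r*d
def proj(n,P):
    p=camera_params(n);f=192/np.tan(np.radians(p["vertical_fov"])/2);T=p["cam_to_world"]
    c=T[:3,:3].T@(np.asarray(P)-T[:3,3]);return c[0]/c[2]*f+p["cx"],c[1]/c[2]*f+p["cy"]
def plate(n,im,guess,z,wells=False):
    """top face rectified at height z around guess (1 px = 0.5 mm) -> centre, yaw, size"""
    g=np.array(guess[:2]);h=.07;N=280
    w=np.float32([[g[0]-h,g[1]-h],[g[0]+h,g[1]-h],[g[0]+h,g[1]+h],[g[0]-h,g[1]+h]])
    s=np.float32([proj(n,[*q,z]) for q in w])
    M=cv2.getPerspectiveTransform(s,np.float32([[0,0],[N,0],[N,N],[0,N]]))
    r=cv2.warpPerspective(im,M,(N,N),flags=cv2.INTER_CUBIC)
    hsv=cv2.cvtColor(r,cv2.COLOR_RGB2HSV)
    m=((hsv[...,1]<60)&(hsv[...,2]>150)).astype(np.uint8)
    cs,_=cv2.findContours(m,cv2.RETR_EXTERNAL,cv2.CHAIN_APPROX_NONE)
    c=max(cs,key=cv2.contourArea)
    (x,y),_,_=R=cv2.minAreaRect(c);b=cv2.boxPoints(R)
    e=[b[1]-b[0],b[2]-b[1]];l=max(e,key=np.linalg.norm);yaw=np.arctan2(l[1],l[0])
    yaw=(yaw+np.pi/2)%np.pi-np.pi/2
    return np.round([g[0]-h+x*2*h/N,g[1]-h+y*2*h/N],4),round(np.degrees(yaw),1),np.round(sorted(np.linalg.norm(e,axis=1)*2*h/N*1000),1),r
E
python3 - <<'E'
from h import *
D={n:np.load(n+"0.npz") for n in("top","side")}
R=[]
for nm,u,v,z in(("base",465,325,.022),("a",465,251,.018),("b",552,280,.018)):
    g=onz("top",u/1.5625,v/1.5625,z)
    for n in D:
        *o,r=plate(n,D[n]["im"],g,z);print(nm,n,o);R.append(r)
cv2.imwrite("pics/rect.png",np.hstack(R[:2]+R[2:4])[:,:,::-1])
d=D["top"]["d"]
for nm,u,v in(("capt",547,339),("loupe",495,375),("carton",511,222),("screw",421,215),("tip",418,168),("pink",411,270),("turq",464,189),("bottle",205,390)):
    print(nm,np.round(at("top",u/1.5625,v/1.5625,d[int(v/1.5625),int(u/1.5625)]),3))
for nm,u,v in(("h1",230,327),("hm",262,332),("h2",295,336),("h3",245,330),("h4",278,334)):
    print(nm,np.round(onz("top",u/1.5625,v/1.5625,.125),3), d[int(v/1.5625)-2:int(v/1.5625)+3,int(u/1.5625)])
for u,v in((217,224),(342,240),(330,317),(207,298)): print("hoodtop",onz("top",u/1.5625,v/1.5625,.11).round(3),np.round(at("top",u/1.5625,v/1.5625,d[int(v/1.5625)+1,int(u/1.5625)]),3))
E
```

```text
base top [array([ 0.478 , -0.1675]), np.float32(4.4), array([46.4, 84. ], dtype=float32)]
base side [array([ 0.4809, -0.1719]), np.float32(3.8), array([57.9, 86.4], dtype=float32)]
a top [array([ 0.6472, -0.1674]), np.float32(-7.1), array([48., 85.], dtype=float32)]
a side [array([ 0.6489, -0.1708]), np.float32(-6.3), array([55.1, 85.1], dtype=float32)]
b top [array([ 0.5812, -0.3698]), np.float32(15.1), array([47.3, 85.3], dtype=float32)]
b side [array([ 0.5839, -0.3711]), np.float32(15.2), array([52. , 86.3], dtype=float32)]
capt [ 0.444 -0.356  0.014]
loupe [ 0.364 -0.232  0.041]
carton [ 0.713 -0.276  0.021]
screw [ 0.727 -0.068  0.029]
tip [ 0.843 -0.062  0.01 ]
pink [ 0.602 -0.045  0.016]
turq [ 0.791 -0.169  0.018]
bottle [0.335 0.397 0.094]
h1 [0.468 0.338 0.125] [1.2285053 1.2267874 1.2261161 1.2285068 1.3592731]
hm [0.458 0.27  0.125] [1.3546383 1.2292081 1.2265694 1.2278624 1.3543377]
h2 [0.449 0.201 0.125] [1.357556  1.3552613 1.3547032 1.3526671 1.3534344]
h3 [0.462 0.306 0.125] [1.2232602 1.228741  1.229231  1.2346016 1.3546472]
h4 [0.454 0.237 0.125] [1.351072  1.2256392 1.228407  1.2267092 1.2262889]
hoodtop [0.69  0.375 0.11 ] [ 0.712  0.409 -0.001]
hoodtop [0.655 0.105 0.11 ] [0.664 0.11  0.057]
hoodtop [0.49 0.13 0.11] [0.494 0.141 0.009]
hoodtop [0.53  0.392 0.11 ] [0.538 0.427 0.   ]
```

Run:
```python
import cv2,numpy as np
t=np.load("top0.npz")["im"][130:225,125:240,::-1]
cv2.imwrite("pics/crop1.png",cv2.resize(t,None,fx=6,fy=6,interpolation=cv2.INTER_CUBIC))
```

```text
(no output)
```

View pics/crop1.png

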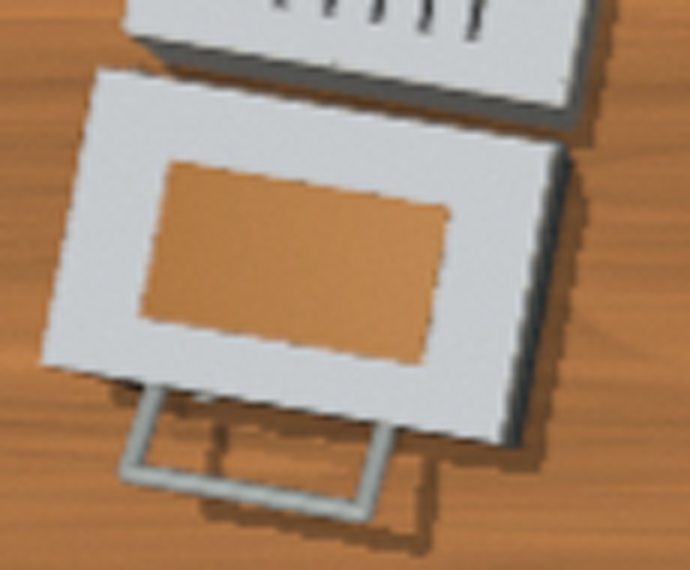

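The crop shows the handle bar from about (124,472) to (365,513) in crop pixels. That puts its middle near (0.457, 0.268, 0.125), with the hinge yaw about -8°. The plate sizes check out at 46 x 84 mm. The tool yaw is already about 14.6°, which matches plate b, so I take b first.

```bash
python3 -m pendant '[{"travel":[0.2,0.11,-0.02],"dr":[0,0,0],"gripper":0.6},{"travel":[0.2,0.11,-0.02],"dr":[0,0,0],"gripper":0.6},{"travel":[0.2,0.11,-0.02],"dr":[0,0,0],"gripper":0.6},{"travel":[0.2,0.11,-0.02],"dr":[0,0,0],"gripper":0.6},{"travel":[0.2,0.11,-0.02],"dr":[0,0,0],"gripper":0.6},{"travel":[0.2,0.11,-0.02],"dr":[0,0,0],"gripper":0.6},{"travel":[0.2,0.11,-0.02],"dr":[0,0,0],"gripper":0.6},{"travel":[0.2,0.11,-0.02],"dr":[0,0,0],"gripper":0.6}]' 25; python3 -c "
import rig;print([x for x in dir(rig) if not x.startswith('_')])"
```

```text
time: 0.9
eef_pos: [0.4782, -0.4276, 0.2149]
eef_rot: [0.992, 0.127, -0.0, -0.0]
force: [0.8, -0.4, 0.5]
finger_gap: 0.0697
finger_force: 0.0
['IKError', 'camera_params', 'get_image', 'get_obs', 'job_done', 'nose_length']
```

```bash
python3 -c "
import rig;n=rig.nose_length;print(n if not callable(n) else n())"; python3 -m pendant '[{"travel":[0.13,0.07,-0.15],"dr":[0,0,0],"gripper":0.6},{"travel":[0.13,0.07,-0.15],"dr":[0,0,0],"gripper":0.6},{"travel":[0.13,0.07,-0.15],"dr":[0,0,0],"gripper":0.6},{"travel":[0.13,0.08,-0.15],"dr":[0,0,0.006],"gripper":0.6},{"travel":[0,0,0],"dr":[0,0,0],"gripper":0.6},{"travel":[0,0,0],"dr":[0,0,0],"gripper":0.6},{"travel":[0,0,0],"dr":[0,0,0],"gripper":0.6},{"travel":[0,0,0],"dr":[0,0,0],"gripper":0.6}]'
```

```text
0.025
time: 1.7
eef_pos: [0.581, -0.3727, 0.0977]
eef_rot: [0.991, 0.131, 0.001, 0.001]
force: [-0.7, -1.0, -0.3]
finger_gap: 0.0694
finger_force: 0.0
```

```bash
python3 -m pendant '[{"travel":[0.005,0.01,-0.14],"dr":[0,0,0],"gripper":0.6},{"travel":[0,0,-0.12],"dr":[0,0,0],"gripper":0.6},{"travel":[0,0,-0.085],"dr":[0,0,0],"gripper":0.6},{"travel":[0,0,0],"dr":[0,0,0],"gripper":0.6},{"travel":[0,0,0],"dr":[0,0,0],"gripper":-1},{"travel":[0,0,0],"dr":[0,0,0],"gripper":-1},{"travel":[0,0,0],"dr":[0,0,0],"gripper":-1},{"travel":[0,0,0],"dr":[0,0,0],"gripper":-1}]' 25
```

```text
time: 2.5
eef_pos: [0.582, -0.369, 0.0269]
eef_rot: [0.991, 0.131, 0.0, 0.0]
force: [-0.7, -2.1, 3.4]
finger_gap: 0.0462
finger_force: 25.1
```

```bash
python3 -m pendant '[{"travel":[0,0,0.2],"dr":[0,0,0],"gripper":-1},{"travel":[0,0,0.2],"dr":[0,0,0],"gripper":-1},{"travel":[-0.086,0.168,0],"dr":[0,0,-0.02],"gripper":-1},{"travel":[-0.086,0.168,0],"dr":[0,0,-0.02],"gripper":-1},{"travel":[-0.086,0.168,0],"dr":[0,0,-0.02],"gripper":-1},{"travel":[-0.086,0.168,0],"dr":[0,0,-0.02],"gripper":-1},{"travel":[-0.086,0.168,0],"dr":[0,0,-0.02],"gripper":-1},{"travel":[-0.086,0.168,0],"dr":[0,0,-0.021],"gripper":-1}]'
python3 -m pendant '[{"travel":[0,0,0],"dr":[0,0,0],"gripper":-1},{"travel":[0,0,0],"dr":[0,0,0],"gripper":-1},{"travel":[0,0,0],"dr":[0,0,0],"gripper":-1},{"travel":[0,0,0],"dr":[0,0,0],"gripper":-1},{"travel":[0,0,0],"dr":[0,0,0],"gripper":-1},{"travel":[0,0,0],"dr":[0,0,0],"gripper":-1},{"travel":[0,0,0],"dr":[0,0,0],"gripper":-1},{"travel":[0,0,0],"dr":[0,0,0],"gripper":-1}]'
python3 - <<'E'
from rig import *
import cv2
im,d=get_image("side")
cv2.imwrite("pics/s1.png",cv2.resize(im[190:330,170:330,::-1],None,fx=4,fy=4,interpolation=cv2.INTER_CUBIC))
E
```

```text
time: 3.3
eef_pos: [0.4776, -0.166, 0.1063]
eef_rot: [0.999, 0.036, -0.0, -0.0]
force: [1.0, 0.6, -1.9]
finger_gap: 0.0457
finger_force: 25.0
time: 4.1
eef_pos: [0.4787, -0.1675, 0.1064]
eef_rot: [0.999, 0.036, -0.0, -0.0]
force: [0.0, -0.8, -0.2]
finger_gap: 0.0456
finger_force: 25.0
```

View pics/s1.png

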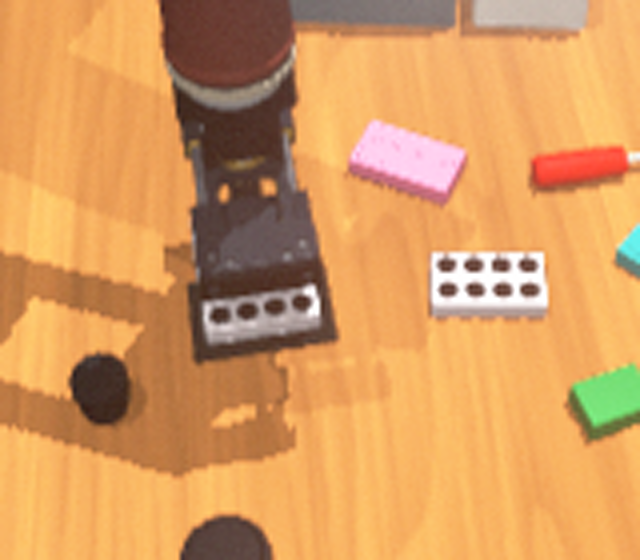

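Run:
```python
from h import *
y=np.radians(4.2);ex=np.array([np.cos(y),np.sin(y),0]);ey=np.array([-ex[1],ex[0],0])
for z in(.080,.098):
  for s,t in((-1,-1),(1,-1),(1,1),(-1,1)):
    u,v=proj("side",np.array([.4787,-.1675,z])+s*.042*ex+t*.023*ey); print(z,s,t,round((u-170)*4),round((v-190)*4))
```

```text
0.08 -1 -1 193 285
0.08 1 -1 314 266
0.08 1 1 304 214
0.08 -1 1 187 231
0.098 -1 -1 190 269
0.098 1 -1 313 251
0.098 1 1 303 198
0.098 -1 1 184 216
```

Run:
```python
from h import *
from rig import get_image
im,d=get_image("side")
c=im[236:284,210:260,::-1]
c=cv2.resize(c,None,fx=12,fy=12,interpolation=cv2.INTER_CUBIC)
c=(255*(c/255.)**.45).astype(np.uint8)
y=np.radians(4.2);ex=np.array([np.cos(y),np.sin(y),0]);ey=np.array([-ex[1],ex[0],0])
for p,z in(((.4787,-.1675),.098),((.4787,-.1675),.080),((.4792,-.1675),.022)):
  q=[]
  for s,t in((-1,-1),(1,-1),(1,1),(-1,1)):
    u,v=proj("side",np.array([*p,z])+s*.042*ex+t*.023*ey); q.append([(u-210+.5)*12,(v-236+.5)*12])
  cv2.polylines(c,[np.int32(q)],True,(0,0,255),1)
cv2.imwrite("pics/s2.png",c)
```

```text
(no output)
```

View pics/s2.png

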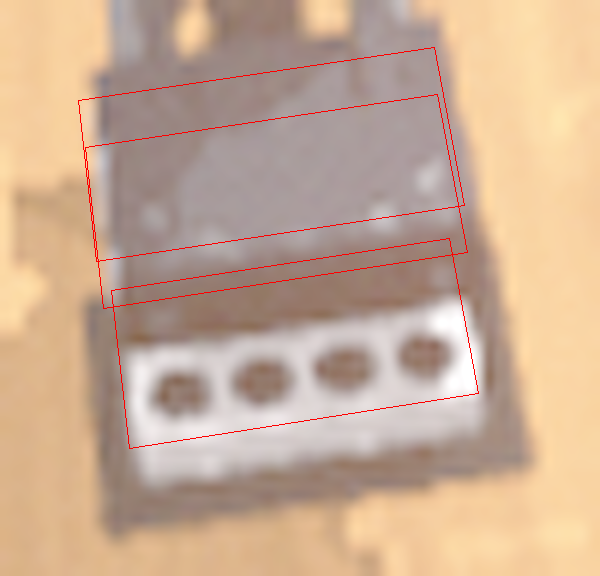

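```bash
python3 -m pendant '[{"travel":[0,0,-0.1],"dr":[0,0,0],"gripper":-1},{"travel":[0,0,-0.1],"dr":[0,0,0],"gripper":-1},{"travel":[0,0,-0.05],"dr":[0,0,0],"gripper":-1},{"travel":[0,0,-0.02],"dr":[0,0,0],"gripper":-1},{"travel":[0,0,-0.01],"dr":[0,0,0],"gripper":-1},{"travel":[0,0,0],"dr":[0,0,0],"gripper":-1},{"travel":[0,0,0],"dr":[0,0,0],"gripper":-1},{"travel":[0,0,0],"dr":[0,0,0],"gripper":-1}]' 10
```

```text
time: 5.0
eef_pos: [0.4793, -0.1677, 0.0513]
eef_rot: [0.999, 0.037, 0.001, 0.0]
force: [-0.4, -0.6, -1.2]
finger_gap: 0.046
finger_force: 10.0
```

```bash
python3 -m pendant '[{"travel":[0,0,-0.005],"dr":[0,0,0],"gripper":-1},{"travel":[0,0,-0.005],"dr":[0,0,0],"gripper":-1},{"travel":[0,0,0],"dr":[0,0,0],"gripper":-1},{"travel":[0,0,0],"dr":[0,0,0],"gripper":-1},{"travel":[0,0,0],"dr":[0,0,0],"gripper":-1},{"travel":[0,0,0],"dr":[0,0,0],"gripper":-1},{"travel":[0,0,0],"dr":[0,0,0],"gripper":-1},{"travel":[0,0,0],"dr":[0,0,0],"gripper":-1}]'; python3 -c "
import rig
print([rig.get_obs()['force'].round(1) for i in range(2)])"
```

```text
time: 5.8
eef_pos: [0.4789, -0.1675, 0.0488]
eef_rot: [0.999, 0.037, 0.0, 0.0]
force: [-0.4, 0.3, 3.7]
finger_gap: 0.0461
finger_force: 10.0
[array([-0.4,  0.3,  3.7]), array([-0.4,  0.3,  3.7])]
```

```bash
python3 -m pendant '[{"travel":[0,0,0],"dr":[0,0,0],"gripper":0.5},{"travel":[0,0,0],"dr":[0,0,0],"gripper":0.5},{"travel":[0,0,0],"dr":[0,0,0],"gripper":0.5},{"travel":[0,0,0.1],"dr":[0,0,0],"gripper":0.5},{"travel":[0,0,0.15],"dr":[0,0,0],"gripper":0.5},{"travel":[0.14,0,0.1],"dr":[0,0,-0.04],"gripper":0.5},{"travel":[0.2,0,0],"dr":[0,0,-0.04],"gripper":0.5},{"travel":[0.2,0,0],"dr":[0,0,-0.043],"gripper":0.5}]'
python3 -m pendant '[{"travel":[0.2,0,0],"dr":[0,0,0],"gripper":0.5},{"travel":[0.105,0,0],"dr":[0,0,0],"gripper":0.5},{"travel":[0,0,0],"dr":[0,0,0],"gripper":0.5},{"travel":[0,0,0],"dr":[0,0,0],"gripper":0.5},{"travel":[0,0,0],"dr":[0,0,0],"gripper":0.5},{"travel":[0,0,0],"dr":[0,0,0],"gripper":0.5},{"travel":[0,0,0],"dr":[0,0,0],"gripper":0.5},{"travel":[0,0,0],"dr":[0,0,0],"gripper":0.5}]'
python3 - <<'E'
from h import *
from rig import get_image
for n in("top","side"):
    im,d=get_image(n)
    for z,g in((.04,(.479,-.1675)),(.018,(.648,-.1675))):
        try:
            *o,r=plate(n,im,g,z);print(n,z,o)
        except Exception as e:print(n,z,e)
    if n=="side":cv2.imwrite("pics/s3.png",cv2.resize(im[190:330,170:330,::-1],None,fx=4,fy=4,interpolation=cv2.INTER_CUBIC))
E
```

```text
time: 6.6
eef_pos: [0.5885, -0.1678, 0.1198]
eef_rot: [0.998, -0.062, 0.001, 0.0]
force: [0.0, -1.0, -0.3]
finger_gap: 0.0653
finger_force: 0.0
time: 7.4
eef_pos: [0.6474, -0.1675, 0.1188]
eef_rot: [0.998, -0.06, 0.0, 0.0]
force: [0.1, -0.2, -0.5]
finger_gap: 0.0652
finger_force: 0.0
top 0.04 max() iterable argument is empty
top 0.018 [array([ 0.6285, -0.1644]), np.float32(26.6), array([ 9.6, 13.9], dtype=float32)]
side 0.04 [array([ 0.4822, -0.1786]), np.float32(4.1), array([68.6, 86. ], dtype=float32)]
side 0.018 [array([ 0.6491, -0.1717]), np.float32(-6.2), array([54.6, 84.5], dtype=float32)]
```

View pics/s3.png

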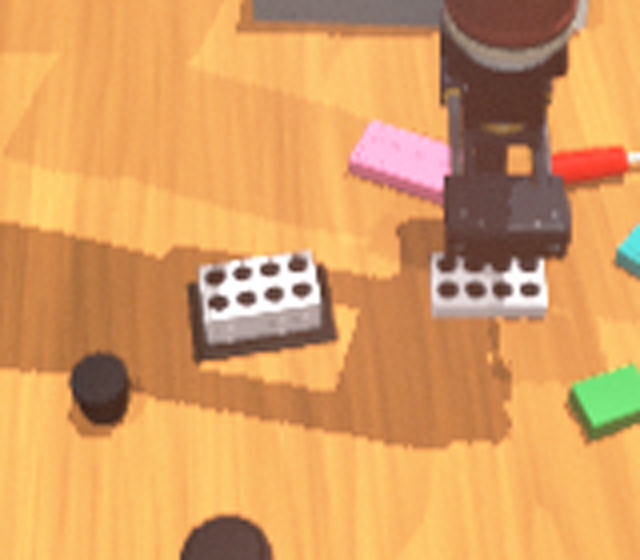

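Plate b sits flush on the base, within about 1 mm. Now I pick a.

```bash
python3 -m pendant '[{"travel":[0.003,0,-0.2],"dr":[0,0,0],"gripper":0.5},{"travel":[0,0,-0.16],"dr":[0,0,0],"gripper":0.5},{"travel":[0,0,-0.094],"dr":[0,0,0],"gripper":0.5},{"travel":[0,0,0],"dr":[0,0,0],"gripper":0.5},{"travel":[0,0,0],"dr":[0,0,0],"gripper":-1},{"travel":[0,0,0],"dr":[0,0,0],"gripper":-1},{"travel":[0,0,0],"dr":[0,0,0],"gripper":-1},{"travel":[0,0,0],"dr":[0,0,0],"gripper":-1}]' 25
```

```text
time: 8.3
eef_pos: [0.6485, -0.1673, 0.0281]
eef_rot: [0.998, -0.06, 0.0, -0.0]
force: [-0.5, -0.5, 0.6]
finger_gap: 0.0457
finger_force: 25.0
```

```bash
python3 -m pendant '[{"travel":[0,0,0.2],"dr":[0,0,0],"gripper":-1},{"travel":[0,0,0.2],"dr":[0,0,0],"gripper":-1},{"travel":[-0.1,0,0.1],"dr":[0,0,0.03],"gripper":-1},{"travel":[-0.2,0,0],"dr":[0,0,0.03],"gripper":-1},{"travel":[-0.2,0,0],"dr":[0,0,0.03],"gripper":-1},{"travel":[-0.2,0,0],"dr":[0,0,0.033],"gripper":-1},{"travel":[-0.147,0,0],"dr":[0,0,0],"gripper":-1},{"travel":[0,0,0],"dr":[0,0,0],"gripper":-1}]'
python3 -m pendant '[{"travel":[0,0,-0.1],"dr":[0,0,0],"gripper":-1},{"travel":[0,0,-0.1],"dr":[0,0,0],"gripper":-1},{"travel":[0,0,-0.05],"dr":[0,0,0],"gripper":-1},{"travel":[0,0,0],"dr":[0,0,0],"gripper":-1},{"travel":[0,0,0],"dr":[0,0,0],"gripper":-1},{"travel":[0,0,0],"dr":[0,0,0],"gripper":-1},{"travel":[0,0,0],"dr":[0,0,0],"gripper":-1},{"travel":[0,0,0],"dr":[0,0,0],"gripper":-1}]' 15
```

```text
time: 9.1
eef_pos: [0.475, -0.1665, 0.1266]
eef_rot: [0.999, 0.036, -0.002, -0.001]
force: [-0.3, -0.3, -1.3]
finger_gap: 0.046
finger_force: 25.0
time: 9.9
eef_pos: [0.4794, -0.1676, 0.0784]
eef_rot: [0.999, 0.037, 0.001, 0.0]
force: [0.0, -0.5, -1.2]
finger_gap: 0.0455
finger_force: 15.0
```

```bash
python3 -m pendant '[{"travel":[0,0,-0.02],"dr":[0,0,0],"gripper":-1},{"travel":[0,0,-0.015],"dr":[0,0,0],"gripper":-1},{"travel":[0,0,-0.007],"dr":[0,0,0],"gripper":-1},{"travel":[0,0,-0.007],"dr":[0,0,0],"gripper":-1},{"travel":[0,0,0],"dr":[0,0,0],"gripper":-1},{"travel":[0,0,0],"dr":[0,0,0],"gripper":-1},{"travel":[0,0,0],"dr":[0,0,0],"gripper":-1},{"travel":[0,0,0],"dr":[0,0,0],"gripper":-1}]' 10
```

```text
time: 10.7
eef_pos: [0.4789, -0.1674, 0.068]
eef_rot: [0.999, 0.037, 0.0, -0.0]
force: [-1.5, 0.1, 1.0]
finger_gap: 0.0459
finger_force: 10.0
```

```bash
python3 -m pendant '[{"travel":[0,0,-0.005],"dr":[0,0,0],"gripper":-1},{"travel":[0,0,0],"dr":[0,0,0],"gripper":-1},{"travel":[0,0,0],"dr":[0,0,0],"gripper":-1},{"travel":[0,0,0],"dr":[0,0,0],"gripper":-1},{"travel":[0,0,0],"dr":[0,0,0],"gripper":-1},{"travel":[0,0,0],"dr":[0,0,0],"gripper":-1},{"travel":[0,0,0],"dr":[0,0,0],"gripper":-1},{"travel":[0,0,0],"dr":[0,0,0],"gripper":-1}]' 10
```

```text
time: 11.5
eef_pos: [0.479, -0.1674, 0.0678]
eef_rot: [0.999, 0.037, -0.0, -0.0]
force: [-4.7, 2.7, 9.2]
finger_gap: 0.0459
finger_force: 10.0
```

```bash
python3 -m pendant '[{"travel":[0,0,0.005],"dr":[0,0,0],"gripper":-1},{"travel":[0,0,0],"dr":[0,0,0],"gripper":0.5},{"travel":[0,0,0],"dr":[0,0,0],"gripper":0.5},{"travel":[0,0,0],"dr":[0,0,0],"gripper":0.5},{"travel":[0,0,0.1],"dr":[0,0,0],"gripper":0.5},{"travel":[0,0,0.2],"dr":[0,0,0],"gripper":0.5},{"travel":[0,0,0.2],"dr":[0,0,0],"gripper":0.5},{"travel":[0,0,0.2],"dr":[0,0,0.08],"gripper":0.5}]'
python3 -m pendant '[{"travel":[0,0.15,0.1],"dr":[0,0,0.09],"gripper":0},{"travel":[0,0.2,0.1],"dr":[0,0,0.09],"gripper":0},{"travel":[0,0.2,0],"dr":[0,0,0.09],"gripper":0},{"travel":[0,0.2,0],"dr":[0,0,0.09],"gripper":0},{"travel":[0,0.2,0],"dr":[0,0,0.09],"gripper":0},{"travel":[0,0.2,0],"dr":[0,0,0.09],"gripper":0},{"travel":[0,0.2,0],"dr":[0,0,0.09],"gripper":0},{"travel":[0,0.2,0],"dr":[0,0,0.09],"gripper":0}]'
python3 - <<'E'
from h import *
from rig import *
o=get_obs();print(o["eef_pos"],o["eef_rot"],o["qpos"].round(2),o["time"])
V=[]
for n in("top","side"):
    im,d=get_image(n)
    *p,r=plate(n,im,(.479,-.1675),.058);print(n,p)
    u,v=map(int,proj(n,(.47,0.05 if n=="top" else -.1,.05)))
    V.append(cv2.resize(im[v-65:v+65,u-90 if n=="top" else u-65:u+90 if n=="top" else u+65,::-1],(400,400 if n=="side" else 289),interpolation=cv2.INTER_CUBIC))
V[0]=cv2.copyMakeBorder(V[0],0,111,0,0,0)
cv2.imwrite("pics/m1.png",np.hstack(V))
E
```

```text
time: 12.3
eef_pos: [0.4787, -0.1672, 0.2092]
eef_rot: [0.995, 0.1, -0.0, -0.0]
force: [0.1, -1.1, -0.1]
finger_gap: 0.0651
finger_force: 0.0
time: 13.1
eef_pos: [0.4787, 0.1443, 0.248]
eef_rot: [0.785, 0.619, 0.0, 0.0]
force: [1.3, -0.2, 0.5]
finger_gap: 0.0435
finger_force: 0.0
[0.47870122 0.14428697 0.24799239] [7.85186870e-01 6.19258846e-01 2.12464874e-04 1.28816581e-04] [ 0.13 -0.08  1.85 -0.    1.38  0.37] 13.1
top [array([ 0.4777, -0.169 ]), np.float32(5.3), array([47.3, 84.4], dtype=float32)]
side [array([ 0.4814, -0.1842]), np.float32(3.9), array([78.5, 85.7], dtype=float32)]
```

View pics/m1.png

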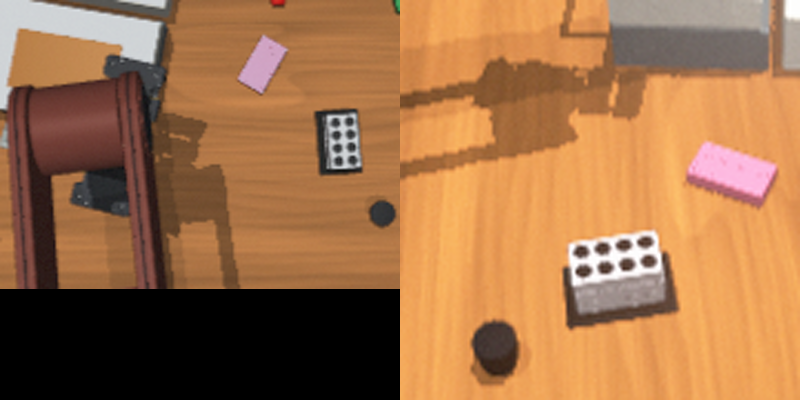

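The pile is square: the top plate is within 1.5 mm and 1° of the base in the top camera. On to the handle.

```bash
python3 -m pendant '[{"travel":[-0.025,0.155,0],"dr":[0,0,0.02],"gripper":0},{"travel":[-0.025,0.155,0],"dr":[0,0,0.02],"gripper":0},{"travel":[-0.025,0.155,0],"dr":[0,0,0.021],"gripper":0},{"travel":[-0.028,0.154,0],"dr":[0,0,0],"gripper":0},{"travel":[0,0,-0.14],"dr":[0,0,0],"gripper":0},{"travel":[0,0,-0.14],"dr":[0,0,0],"gripper":0},{"travel":[0,0,0],"dr":[0,0,0],"gripper":0},{"travel":[0,0,0],"dr":[0,0,0],"gripper":0}]'
python3 - <<'E'
from rig import *
import cv2
o=get_obs();print(o["eef_pos"],o["qpos"].round(2))
im,d=get_image("side")
cv2.imwrite("pics/s5.png",cv2.resize(im[100:220,170:330,::-1],None,fx=5,fy=5,interpolation=cv2.INTER_CUBIC))
E
```

```text
time: 14.0
eef_pos: [0.4583, 0.2657, 0.1919]
eef_rot: [0.757, 0.653, -0.001, -0.0]
force: [0.2, -0.5, 0.3]
finger_gap: 0.0436
finger_force: 0.0
[0.45829305 0.26569979 0.19187583] [ 0.38  0.04  1.83 -0.    1.27  0.52]
```

View pics/s5.png

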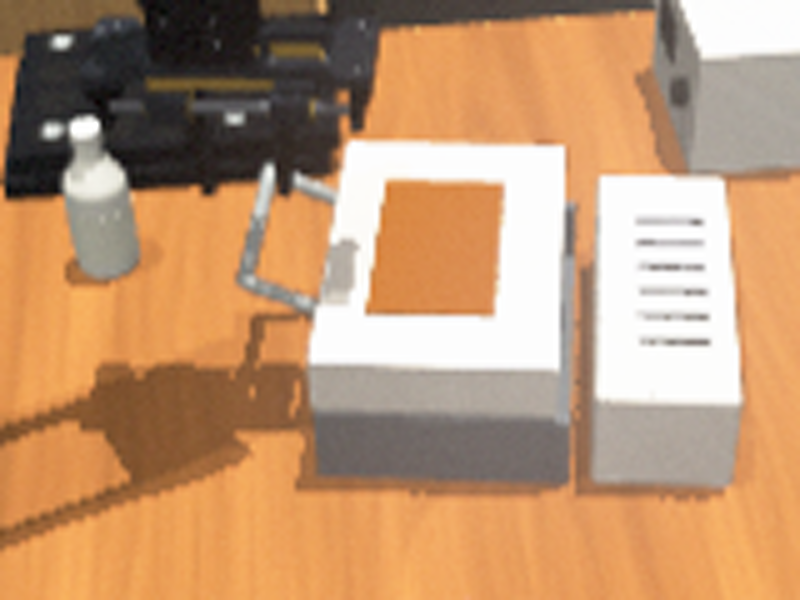

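The fingers sit over the bar, whose near corner is at about (245,278) in the crop. I go down and pinch.

```bash
python3 -c "
from h import *
print(onz('side',219,155.6,.125),proj('side',(.449,.204,.125)))"; python3 -m pendant '[{"travel":[0,0.01,-0.1],"dr":[0,0,0],"gripper":0},{"travel":[0,0,-0.1],"dr":[0,0,0],"gripper":0},{"travel":[0,0,-0.09],"dr":[0,0,0],"gripper":0},{"travel":[0,0,0],"dr":[0,0,0],"gripper":0},{"travel":[0,0,0],"dr":[0,0,0],"gripper":-1},{"travel":[0,0,0],"dr":[0,0,0],"gripper":-1},{"travel":[0,0,0],"dr":[0,0,0],"gripper":-1},{"travel":[0,0,0],"dr":[0,0,0],"gripper":-1}]' 12
```

```text
[0.45371891 0.21370007 0.125     ] (np.float64(217.69094381998053), np.float64(157.44799777828712))
time: 14.85
eef_pos: [0.4589, 0.2687, 0.135]
eef_rot: [0.757, 0.654, 0.001, 0.0]
force: [0.5, 0.5, 0.3]
finger_gap: 0.0197
finger_force: 0.0
```

```bash
python3 -m pendant '[{"travel":[0,0,0],"dr":[0,0,0],"gripper":-1},{"travel":[0,0,0],"dr":[0,0,0],"gripper":-1},{"travel":[0,0,0],"dr":[0,0,0],"gripper":-1},{"travel":[0,0,0],"dr":[0,0,0],"gripper":-1},{"travel":[0,0,0],"dr":[0,0,0],"gripper":-1},{"travel":[0,0,0],"dr":[0,0,0],"gripper":-1},{"travel":[0,0,0],"dr":[0,0,0],"gripper":-1},{"travel":[0,0,0],"dr":[0,0,0],"gripper":-1}]' 15
python3 - <<'E'
import numpy as np
from rig import *
o=get_obs();P=o["eef_pos"];print(P)
# handle circle; tool frame stays vertical; hx = hinge x
y=np.radians(-8);hx=np.array([np.cos(y),np.sin(y)])
f=lambda t:np.array([*(.23-(.23*np.cos(t)-.06*np.sin(t)))*hx if 0 else (.23-.23*np.cos(t)+.06*np.sin(t))*hx,.23*np.sin(t)+.06*np.cos(t)-.06])
p=f(0)
for t in np.arange(.1,1.21,.1):
    q=f(t);print(round(t,2),np.round((q-p)/.2,3),np.round(q,3));p=q
print(f(.82))
E
```

```text
time: 15.65
eef_pos: [0.4594, 0.2685, 0.1345]
eef_rot: [0.757, 0.654, 0.001, 0.001]
force: [5.4, -0.7, 0.0]
finger_gap: 0.0114
finger_force: 15.0  File "<stdin>", line 6
    f=lambda t:np.array([*(.23-(.23*np.cos(t)-.06*np.sin(t)))*hx if 0 else (.23-.23*np.cos(t)+.06*np.sin(t))*hx,.23*np.sin(t)+.06*np.cos(t)-.06])
                                                                 ^^
SyntaxError: invalid syntax
```

```bash
cat > arc.py <<'E'
import numpy as np,sys
y=np.radians(-8);hx=np.array([np.cos(y),np.sin(y),0])
def f(t): return (.23-.23*np.cos(t)+.06*np.sin(t))*hx+np.array([0,0,.23*np.sin(t)+.06*np.cos(t)-.06])
if __name__=="__main__":
    a,b,n=map(float,sys.argv[1:]);T=np.linspace(a,b,int(n)+1)
    for s,t in zip(T,T[1:]):print(round(t,3),np.round((f(t)-f(s))/.2,3),np.round(f(t),3))
E
python3 arc.py 0 1.12 16; python3 arc.py 1.12 .82 8
```

```text
0.07 [ 0.024 -0.003  0.08 ] [ 0.005 -0.001  0.016]
0.14 [ 0.029 -0.004  0.078] [ 0.011 -0.001  0.032]
0.21 [ 0.034 -0.005  0.076] [ 0.017 -0.002  0.047]
0.28 [ 0.04  -0.006  0.073] [ 0.025 -0.004  0.061]
0.35 [ 0.044 -0.006  0.07 ] [ 0.034 -0.005  0.075]
0.42 [ 0.049 -0.007  0.067] [ 0.044 -0.006  0.089]
0.49 [ 0.054 -0.008  0.063] [ 0.055 -0.008  0.101]
0.56 [ 0.058 -0.008  0.059] [ 0.066 -0.009  0.113]
0.63 [ 0.062 -0.009  0.055] [ 0.079 -0.011  0.124]
0.7 [ 0.066 -0.009  0.05 ] [ 0.092 -0.013  0.134]
0.77 [ 0.069 -0.01   0.046] [ 0.106 -0.015  0.143]
0.84 [ 0.072 -0.01   0.041] [ 0.12  -0.017  0.151]
0.91 [ 0.075 -0.01   0.035] [ 0.135 -0.019  0.158]
0.98 [ 0.077 -0.011  0.03 ] [ 0.15  -0.021  0.164]
1.05 [ 0.079 -0.011  0.025] [ 0.166 -0.023  0.169]
1.12 [ 0.08  -0.011  0.019] [ 0.182 -0.026  0.173]
1.082 [-0.043  0.006 -0.009] [ 0.173 -0.024  0.171]
1.045 [-0.043  0.006 -0.011] [ 0.165 -0.023  0.169]
1.008 [-0.042  0.006 -0.013] [ 0.156 -0.022  0.167]
0.97 [-0.042  0.006 -0.014] [ 0.148 -0.021  0.164]
0.932 [-0.041  0.006 -0.016] [ 0.14 -0.02  0.16]
0.895 [-0.041  0.006 -0.017] [ 0.132 -0.019  0.157]
0.857 [-0.04   0.006 -0.019] [ 0.124 -0.017  0.153]
0.82 [-0.039  0.006 -0.02 ] [ 0.116 -0.016  0.149]
```

```bash
python3 -m pendant '[{"travel":[0.024,-0.003,0.08],"dr":[0,0,0],"gripper":-1},{"travel":[0.029,-0.004,0.078],"dr":[0,0,0],"gripper":-1},{"travel":[0.034,-0.005,0.076],"dr":[0,0,0],"gripper":-1},{"travel":[0.04,-0.006,0.073],"dr":[0,0,0],"gripper":-1},{"travel":[0.044,-0.006,0.07],"dr":[0,0,0],"gripper":-1},{"travel":[0.049,-0.007,0.067],"dr":[0,0,0],"gripper":-1},{"travel":[0.054,-0.008,0.063],"dr":[0,0,0],"gripper":-1},{"travel":[0.058,-0.008,0.059],"dr":[0,0,0],"gripper":-1}]' 15
```

```text
time: 16.45
eef_pos: [0.5213, 0.2581, 0.2466]
eef_rot: [0.756, 0.654, -0.005, -0.002]
force: [-11.4, -4.8, 4.5]
finger_gap: 0.0112
finger_force: 14.9
```

```bash
python3 -m pendant '[{"travel":[0.062,-0.009,0.055],"dr":[0,0,0],"gripper":-1},{"travel":[0.066,-0.009,0.05],"dr":[0,0,0],"gripper":-1},{"travel":[0.069,-0.01,0.046],"dr":[0,0,0],"gripper":-1},{"travel":[0.072,-0.01,0.041],"dr":[0,0,0],"gripper":-1},{"travel":[0,0,0],"dr":[0,0,0],"gripper":-1},{"travel":[0,0,0],"dr":[0,0,0],"gripper":-1},{"travel":[0,0,0],"dr":[0,0,0],"gripper":-1},{"travel":[0,0,0],"dr":[0,0,0],"gripper":-1}]'
python3 - <<'E'
from rig import *
import cv2
o=get_obs();print(o["eef_pos"],o["force"],o["torque"],o["qpos"].round(2))
im,d=get_image("side")
cv2.imwrite("pics/s6.png",cv2.resize(im[60:220,170:350,::-1],None,fx=4,fy=3.7,interpolation=cv2.INTER_CUBIC))
E
```

```text
time: 17.25
eef_pos: [0.5773, 0.2502, 0.2874]
eef_rot: [0.757, 0.654, -0.002, -0.0]
force: [-6.5, -6.4, 9.4]
finger_gap: 0.0112
finger_force: 15.1
[0.57734981 0.2502256  0.28741287] [-6.46821722 -6.35701485  9.38180596] [-1.04096697  1.07003959 -0.13932907] [ 0.28  0.21  1.46 -0.    1.47  0.43]
```

View pics/s6.png

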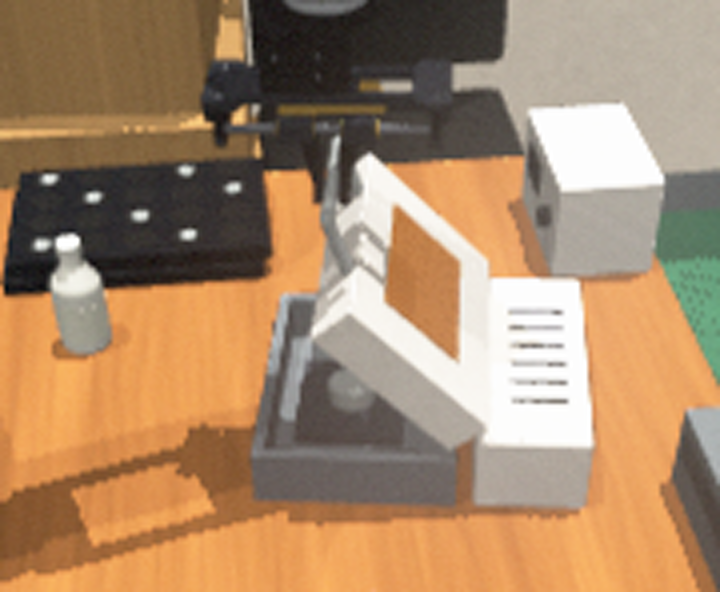

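The hood is up at about 0.84 rad by both the arc and the picture. I continue past balance to about 1.15.

```bash
python3 -m pendant '[{"travel":[0.075,-0.012,0.04],"dr":[0,0,0],"gripper":-1},{"travel":[0.077,-0.012,0.034],"dr":[0,0,0],"gripper":-1},{"travel":[0.079,-0.012,0.027],"dr":[0,0,0],"gripper":-1},{"travel":[0.08,-0.012,0.021],"dr":[0,0,0],"gripper":-1},{"travel":[0.05,-0.007,0.009],"dr":[0,0,0],"gripper":-1},{"travel":[0,0,0],"dr":[0,0,0],"gripper":-1},{"travel":[0,0,0],"dr":[0,0,0],"gripper":-1},{"travel":[0,0,0],"dr":[0,0,0],"gripper":-1}]'
python3 - <<'E'
from rig import *
import numpy as np
from arc import f
o=get_obs();print(o["force"],o["torque"])
T=np.arange(.6,1.3,.01);d=o["eef_pos"]-np.array([.4594,.2685,.1345])
e=[np.linalg.norm(f(t)-d) for t in T];print(d,T[np.argmin(e)],min(e))
E
```

```text
time: 18.1
eef_pos: [0.6503, 0.239, 0.312]
eef_rot: [0.757, 0.654, -0.001, 0.0]
force: [0.1, -6.0, 0.5]
finger_gap: 0.0112
finger_force: 15.0
[ 0.10365969 -6.04943816  0.51813965] [-1.06403388  0.00398695 -0.13784421]
[ 0.19087377 -0.02947335  0.17746419] 1.1600000000000006 0.0037204321530620588
```

```bash
cat > ang.py <<'E'
from h import *
from rig import *
def hood(t):
    y=np.radians(-8);hx=np.array([np.cos(y),np.sin(y),0]);hy=np.array([-hx[1],hx[0],0])
    H=np.array([.4594,.2685,.065])+.23*hx
    best=None
    for n in("top","side"):
        im,d=get_image(n);Q=[]
        for x in np.linspace(-.03,-.17,15):
            for w in np.linspace(-.11,.11,23):
                X=x*np.cos(t)+.045*np.sin(t);Z=-x*np.sin(t)+.045*np.cos(t)
                u,v=proj(n,H+X*hx+w*hy+[0,0,Z]);u,v=int(round(u)),int(round(v))
                if 0<=u<512 and 0<=v<384 and d[v,u]>0:
                    q=at(n,u,v,d[v,u]);
                    if np.linalg.norm(q-(H+X*hx+w*hy+[0,0,Z]))<.025:Q.append([(q-H)@hx,(q-H)@hy,q[2]-.065])
        Q=np.array(Q)
        if len(Q)<30:print(n,"few",len(Q));continue
        for k in range(4):
            c=Q.mean(0);nn=np.linalg.svd(Q-c,full_matrices=False)[2][2];r=abs((Q-c)@nn);Q=Q[r<max(2*np.median(r),.001)]
        nn*=np.sign(nn[2]);print(n,len(Q),"angle",np.arctan2(nn[0],nn[2]).round(3),nn.round(3))
E
python3 -c "
from ang import *
hood(1.15)"
```

```text
top 128 angle 1.168 [ 0.919 -0.043  0.392]
side 207 angle 1.157 [ 0.915 -0.028  0.402]
```

```bash
python3 -m pendant '[{"travel":[-0.049,0.008,-0.008],"dr":[0,0,0],"gripper":-1},{"travel":[-0.049,0.008,-0.01],"dr":[0,0,0],"gripper":-1},{"travel":[-0.048,0.008,-0.012],"dr":[0,0,0],"gripper":-1},{"travel":[-0.048,0.008,-0.015],"dr":[0,0,0],"gripper":-1},{"travel":[-0.047,0.006,-0.017],"dr":[0,0,0],"gripper":-1},{"travel":[-0.046,0.006,-0.019],"dr":[0,0,0],"gripper":-1},{"travel":[-0.046,0.006,-0.021],"dr":[0,0,0],"gripper":-1},{"travel":[-0.03,0.004,-0.015],"dr":[0,0,0],"gripper":-1}]'
python3 -m pendant '[{"travel":[0,0,0],"dr":[0,0,0],"gripper":-1},{"travel":[0,0,0],"dr":[0,0,0],"gripper":-1},{"travel":[0,0,0],"dr":[0,0,0],"gripper":-1},{"travel":[0,0,0],"dr":[0,0,0],"gripper":-1},{"travel":[0,0,0],"dr":[0,0,0],"gripper":-1},{"travel":[0,0,0],"dr":[0,0,0],"gripper":-1},{"travel":[0,0,0],"dr":[0,0,0],"gripper":-1},{"travel":[0,0,0],"dr":[0,0,0],"gripper":-1}]'
python3 -c "
from ang import *
hood(.83)
for n in('top','side'): print(n,plate(n,get_image(n)[0],(.479,-.1675),.058)[:3])
print(get_obs()['qvel'].round(4),get_obs()['force'])"
```

```text
time: 19.0
eef_pos: [0.5769, 0.2521, 0.2878]
eef_rot: [0.756, 0.654, -0.0, -0.001]
force: [0.6, 0.1, -0.3]
finger_gap: 0.0113
finger_force: 15.0
time: 19.8
eef_pos: [0.5782, 0.2518, 0.2885]
eef_rot: [0.756, 0.654, 0.001, -0.0]
force: [-0.1, 5.5, 0.9]
finger_gap: 0.0113
finger_force: 15.0
top 118 angle 0.835 [ 0.741 -0.032  0.671]
side 243 angle 0.828 [ 0.736 -0.021  0.677]
top (array([ 0.4776, -0.1695]), np.float32(5.0), array([48.6, 84.7], dtype=float32))
side (array([ 0.4813, -0.1844]), np.float32(4.0), array([79. , 85.3], dtype=float32))
[ 0.0003  0.0006 -0.0005 -0.0002 -0.0014  0.001 ] [0.34863207 5.45089158 1.34195801]
```

The hood is held still at 0.83 rad, gripped at 15 N, and the pile is unmoved.

```bash
python3 -c "
from rig import *
print(job_done())"
```

```text
the job is handed in; nothing more can be done
None
```

The job is handed in: both loose plates are stacked squarely on the mat plate (about 2 mm off by the top camera), and the hood, raised to about 1.16 rad, is now held still at about 0.83 rad, with the clock at about 20 s.

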